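Press the brass seams of the sample boards flush

TASK

First lift the lamp by its handle off its stand and set it down upright, wholly on the round green mat. Then take the burnisher and run its ball tip slowly (well under 100 mm a second) along the seam of every sample board on the bench until all the brass pieces are pressed flush with the wood (a little deeper does no harm), using the tool and not the fingers, and put the burnisher back upright in its rest. Screw the cap of the jar of spare brass pieces fully on (clockwise, to its stop), and leave everything else where it lies.

Things in the scene. Friction and masses are not known exactly. Their poses are not given: they have to be found in the camera images.
- board1: Sample board, 150 mm long (its y) x 80 mm wide (its x) x 34 mm high: a dark and a mid-brown plank on a dark steel plate, with an open seam 14 mm wide between them along y, at x = 0. 2.5 kg: it stays put under a light hand. Origin: centre of the underside, so the plank tops are at z = 34 mm. Four brass pieces lie in the seam. May be absent (None).
- board1_piece1 (a joint): Brass piece 1 of 4 (counted along the board's +y), 12 mm wide, 20 mm long, crowned like the top of a 28 mm wheel; centre -45 mm along the board's y. Value: how far it is pressed down, m: 0 = crown 4 mm proud of the planks, 0.004 = flush, 0.007 = bottom stop. It yields at about 3 N plus 0.4 N per 10 mm/s, and stays where it is left.
- board1_piece2 (a joint): Brass piece 2 of 4 (counted along the board's +y), 12 mm wide, 20 mm long, crowned like the top of a 28 mm wheel; centre -15 mm along the board's y. Value: how far it is pressed down, m: 0 = crown 4 mm proud of the planks, 0.004 = flush, 0.007 = bottom stop. It yields at about 3 N plus 0.4 N per 10 mm/s, and stays where it is left.
- board1_piece3 (a joint): Brass piece 3 of 4 (counted along the board's +y), 12 mm wide, 20 mm long, crowned like the top of a 28 mm wheel; centre 15 mm along the board's y. Value: how far it is pressed down, m: 0 = crown 4 mm proud of the planks, 0.004 = flush, 0.007 = bottom stop. It yields at about 3 N plus 0.4 N per 10 mm/s, and stays where it is left.
- board1_piece4 (a joint): Brass piece 4 of 4 (counted along the board's +y), 12 mm wide, 20 mm long, crowned like the top of a 28 mm wheel; centre 45 mm along the board's y. Value: how far it is pressed down, m: 0 = crown 4 mm proud of the planks, 0.004 = flush, 0.007 = bottom stop. It yields at about 3 N plus 0.4 N per 10 mm/s, and stays where it is left.
- board2: Sample board, 150 mm long (its y) x 80 mm wide (its x) x 34 mm high: a dark and a mid-brown plank on a dark steel plate, with an open seam 14 mm wide between them along y, at x = 0. 2.5 kg: it stays put under a light hand. Origin: centre of the underside, so the plank tops are at z = 34 mm. Four brass pieces lie in the seam. May be absent (None).
- board2_piece1 (a joint): Brass piece 1 of 4 (counted along the board's +y), 12 mm wide, 20 mm long, crowned like the top of a 28 mm wheel; centre -45 mm along the board's y. Value: how far it is pressed down, m: 0 = crown 4 mm proud of the planks, 0.004 = flush, 0.007 = bottom stop. It yields at about 3 N plus 0.4 N per 10 mm/s, and stays where it is left.
- board2_piece2 (a joint): Brass piece 2 of 4 (counted along the board's +y), 12 mm wide, 20 mm long, crowned like the top of a 28 mm wheel; centre -15 mm along the board's y. Value: how far it is pressed down, m: 0 = crown 4 mm proud of the planks, 0.004 = flush, 0.007 = bottom stop. It yields at about 3 N plus 0.4 N per 10 mm/s, and stays where it is left.
- board2_piece3 (a joint): Brass piece 3 of 4 (counted along the board's +y), 12 mm wide, 20 mm long, crowned like the top of a 28 mm wheel; centre 15 mm along the board's y. Value: how far it is pressed down, m: 0 = crown 4 mm proud of the planks, 0.004 = flush, 0.007 = bottom stop. It yields at about 3 N plus 0.4 N per 10 mm/s, and stays where it is left.
- board2_piece4 (a joint): Brass piece 4 of 4 (counted along the board's +y), 12 mm wide, 20 mm long, crowned like the top of a 28 mm wheel; centre 45 mm along the board's y. Value: how far it is pressed down, m: 0 = crown 4 mm proud of the planks, 0.004 = flush, 0.007 = bottom stop. It yields at about 3 N plus 0.4 N per 10 mm/s, and stays where it is left.
- board3: Sample board, 150 mm long (its y) x 80 mm wide (its x) x 34 mm high: a dark and a mid-brown plank on a dark steel plate, with an open seam 14 mm wide between them along y, at x = 0. 2.5 kg: it stays put under a light hand. Origin: centre of the underside, so the plank tops are at z = 34 mm. Four brass pieces lie in the seam. May be absent (None).
- board3_piece1 (a joint): Brass piece 1 of 4 (counted along the board's +y), 12 mm wide, 20 mm long, crowned like the top of a 28 mm wheel; centre -45 mm along the board's y. Value: how far it is pressed down, m: 0 = crown 4 mm proud of the planks, 0.004 = flush, 0.007 = bottom stop. It yields at about 3 N plus 0.4 N per 10 mm/s, and stays where it is left.
- board3_piece2 (a joint): Brass piece 2 of 4 (counted along the board's +y), 12 mm wide, 20 mm long, crowned like the top of a 28 mm wheel; centre -15 mm along the board's y. Value: how far it is pressed down, m: 0 = crown 4 mm proud of the planks, 0.004 = flush, 0.007 = bottom stop. It yields at about 3 N plus 0.4 N per 10 mm/s, and stays where it is left.
- board3_piece3 (a joint): Brass piece 3 of 4 (counted along the board's +y), 12 mm wide, 20 mm long, crowned like the top of a 28 mm wheel; centre 15 mm along the board's y. Value: how far it is pressed down, m: 0 = crown 4 mm proud of the planks, 0.004 = flush, 0.007 = bottom stop. It yields at about 3 N plus 0.4 N per 10 mm/s, and stays where it is left.
- board3_piece4 (a joint): Brass piece 4 of 4 (counted along the board's +y), 12 mm wide, 20 mm long, crowned like the top of a 28 mm wheel; centre 45 mm along the board's y. Value: how far it is pressed down, m: 0 = crown 4 mm proud of the planks, 0.004 = flush, 0.007 = bottom stop. It yields at about 3 N plus 0.4 N per 10 mm/s, and stays where it is left.
- burnisher: Seam tool standing upright in its rest: square red handle 22 x 22 mm, 60 mm tall, on a dark square collar 48 x 48 x 6 mm; below it a steel shaft of 10 mm with a steel ball tip of 18 mm. Origin: centre of the collar's underside, z up: handle from 6 to 66 mm, ball's lowest point at -50 mm. About 120 g. The ball can sink up to 3 mm into the open seam.
- rest: Wooden fork rest for the burnisher, fixed: base 90 x 90 x 10 mm, two upright walls 14 mm thick and 70 mm long along its x, 28 mm apart, tops at 90 mm, joined by a back wall at +x (35 to 47 mm from the centre); open to -x and upwards. The collar lies on the wall tops, shaft and ball hang in the gap. Origin: centre of the underside; the burnisher's own origin belongs 90 mm above it.
- lamp: Yellow cordless lamp, 68 mm across, on a flat base; black carrying handle: a level bar 64 mm long along the lamp's y, 14 mm wide (x), 12 mm high, centre 114 mm above the base, free underneath (lamp's top at 74 mm). Origin: centre of the base. About 350 g. At first it stands on a low fixed grey-topped wooden stand, 160 x 160 mm, top at 35 mm.
- mat: Round green mat, 120 mm across, 4 mm thick, fixed: the lamp's place beside the work. Origin: centre of the underside.
- jar: Glass jar (66 mm across) of spare brass pieces, fixed on a 90 mm square block 12 mm thick with a red mark on its -x side. Origin: centre of the underside, on the cap's axis. Its blue screw cap is 52 mm across and 28 mm high, from 64 to 92 mm above the bench; under it a neck 44 mm across and, from 60 mm down, the sloping shoulder.
- jar_cap (a joint): Turn of the cap on the jar, rad, clockwise seen from above: 1.5 = fully screwed on (stop; the cap's white mark then points the same way as the red mark of the jar). It starts 1.0 to 1.4 rad short of that; it is captive, neither rises nor comes off, takes about 0.06 N m, and stays where it is left.
- tape_measure: Yellow tape measure, 65 x 36 x 60 mm; a bystander, to be left alone. Origin: underside.
- glue_jar: Closed jar, 60 mm across, 80 mm high; a bystander, to be left alone. Origin: underside.
- can: Closed can, 60 mm across, 100 mm high; a bystander, to be left alone. Origin: underside.

How it is judged (in metres and radians):
On the way, in this order (a step that is already met when the one before it is completed fails the run):
1. the lamp stands released on the mat (horizontal distance between lamp and mat below 0.035 m and angle between lamp's own z axis and vertical below 0.08 rad and height (world z) of lamp below 0.012 m and linear speed of lamp below 0.02 m/s and contact force between the fingers and lamp below 0.2 N), for 0.2 s.
2. every brass piece of every board present is pressed flush (value of joint each of board1_piece1, board1_piece2, board1_piece3, board1_piece4, board2_piece1, board2_piece2, board2_piece3, board2_piece4, board3_piece1, board3_piece2, board3_piece3, board3_piece4 above 0.003 m), for 0.2 s.
3. the burnisher hangs released in its rest (horizontal distance between burnisher and rest below 0.022 m and z of burnisher in the frame of rest between 0.085 and 0.095 m and angle between burnisher's own z axis and vertical below 0.12 rad and linear speed of burnisher below 0.02 m/s and contact force between the fingers and burnisher below 0.2 N), for 0.2 s.
At the end, for the whole second after the job is handed in: Lamp upright and at rest on the mat, within 35 mm of its centre; every brass piece of the boards present pressed down 3 mm or more; burnisher upright in its rest, collar on the wall tops, within 22 mm of the seat; cap turned to 1.4 rad or more; all released (all of step 1 and all of step 2 and all of step 3 and value of joint jar_cap above 1.4 rad); the robot touches nothing.
It fails at once if the held burnisher is drawn over a board faster than 100 mm/s (contact force between the fingers and burnisher above 3 N and linear speed of burnisher above 0.1 m/s and (contact force between burnisher and board1 above 1 N or contact force between burnisher and board2 above 1 N or contact force between burnisher and board3 above 1 N)).
It fails at once if the fingers themselves press on a board (contact force between the fingers and board1 above 2 N or contact force between the fingers and board2 above 2 N or contact force between the fingers and board3 above 2 N).
It fails at once if a bystander is disturbed (moved more than 30 mm) (distance of any of tape_measure, glue_jar, can from where it was at the start of the episode above 0.03 m).
Of board1, board2, board3 only 2 to 3 are there at a start; the rules pass over those that are not, and their reading is None.
At some moment in a run one of lamp may be knocked a few centimetres aside while the robot is not near it.
It also fails if it takes over 210 s, if anything falls off the work surface, if the arm or the gripper's body presses on something with over 40 N, if the wrist force passes 120 N, or if a joint passes its speed limit or range.

ROBOT

A 6-joint arm with a two-finger parallel gripper is mounted at the origin on the work surface. World frame = base frame: x ahead of the robot, y to its left, z up, the work surface at z = 0. Lengths are in mm, angles in rad, forces in N, time in s.
With the tool pointing down it reaches from about 275 to 750 mm from the base axis. Payload 10.2 kg.
Tool frame: the origin (TCP) lies midway between the tips of the shut fingers; the grasp point (between the pads) lies arm.grip_point_offset behind it (arm.grip_point_offset is the distance from the TCP to the grasp point, in mm); z points along the fingers, y is the line along which they close (so a half turn about z gives the same grasp; the last joint's range is limited). The gripper opens to 85 mm and grips with 20 to 120 N. Pads are 22 mm wide; open, the fingers measure 114 mm over their backs; the gripper's body (76 mm by 85 mm) begins 54 mm behind the grasp point. The pads swing forward as they close: fully open they stand 13 mm farther back than shut.
Start: joints at [0.957, 0.313, 1.498, -0, 1.331, -0.223], TCP at [200, 485.418, 231.294] pointing down, gripper open.
Joint ranges: [-2.94, 2.94], [-0.97, 2.17], [0.19, 2.56], [-1.23, 4.37], [0.02, 3.11], [-2.88, 2.88]. Speed limits (rad/s): [2.39, 2.39, 3.01, 3.14, 3.14, 3.14].

INTERFACE

Orientations are given as a unit quaternion [x, y, z, w].
In Python, from bench import arm gives the robot as it stands.
- The arm moves only by the shell command python3 -m crank 'ROWS' [OPENING] [FORCE]. ROWS is JSON, a list of rows, each a list of 6 numbers: the shift along the tool's x, y, z scaled (see below), then the turn, a rotation vector about the tool's x, y, z scaled (see below). In form: [[x, y, z, wx, wy, wz], ...]. A call has 1 to 8 rows; each row shifts and turns the commanded pose from where the row before left it, along the tool's axes as they then stand; what a row does not reach is not made up. The controller multiplies each number of a shift by 30 mm and each number of a turn by pi/2 rad. A row lasts 1/10 s, in which the tool goes at most 50 mm and 8.59 degrees, less where a joint would pass 70% of its speed; a pose out of reach is approached as far as the arm can. A call with a number of a shift or a turn outside -1 to 1 is refused whole. A call with a gripper value outside its range is refused whole. OPENING is the closure, from 0 (fully open) to 1 (shut), set as the call begins (- or left out, the last holds). The fingers move at their own pace and stop on an object; FORCE is the grip in N (left out, the last holds). Time passes only in rows, so rows that do not move let the fingers close. It gives the time, the measured TCP pose, the force, the opening and the grip force at its end, in the units of the state.
- arm.read_state(): the state, without advancing time (a new reading comes with each control period).
- arm.capture(name): name is "scene" or "top"; returns (picture, depth): 384x512x3 uint8, red, green, blue; 384x512 float32, mm along the optical axis (not along the pixel's ray), 0 where there is no reading.
- arm.get_calibration(name): a dict with "K" (3x3 intrinsics, pixels), "T" (4x4, takes a point from camera to world coordinates). Camera axes: x right, y down, z forward; pixel columns grow to the right and rows downward; lengths in mm; the calibration is good to about 2 mm. A picture is of the moment at which its call begins. get_calibration takes no time and is no camera call.
- arm.close_job(): hands the job in; it is judged then, once.
The state is a dict: "time_s": time; "joint_pos": joint angles; "dq": joint speeds; "joint_torque": joint torques, N m; "eef_pos": TCP position; "orientation": TCP orientation; "ft_force": force on the tool from outside, world axes, zero at the start; "ft_torque": the same for the moment, N m; "opening": opening from 0.0 (shut) to 1.0 (fully open); "gripper_force": force on a finger pad.
Only numpy, scipy, OpenCV 4.12 (cv2) and the standard library are available. Lean on these libraries where they do the work, as an engineer would, in place of code of your own. Each camera call takes 0.05 s, during which the arm holds its last target. There are 200 camera calls.

## Working session

There is one attempt and no reset: what is moved stays moved. The work goes in short steps, Python scripts to look and compute and a shell command to move; the robot and the scene stay as the last step left them, time stands still between calls to the robot, and variables do not carry over. Pictures are saved under pics/ and viewed, at most 14 in all, crops included, and the job is handed in when it is done.

```bash
ls; mkdir -p pics; python3 - <<'E'
from bench import arm
import cv2,numpy as np
print(arm.grip_point_offset, arm.read_state())
for n in("top","scene"):
    p,d=arm.capture(n);np.savez(f"pics/{n}0.npz",p=p,d=d)
    cv2.imwrite(f"pics/{n}0.png",cv2.resize(p[:,:,::-1],(800,600),interpolation=cv2.INTER_CUBIC))
    c=arm.get_calibration(n);print(n,c["K"].tolist(),np.round(c["T"],3).tolist())
E
```

```text
pics
18.700000000000003 {'time_s': 0.0, 'joint_pos': array([ 9.56606873e-01,  3.13439441e-01,  1.49848500e+00,  4.64833575e-06,
        1.33102010e+00, -2.23379222e-01]), 'dq': array([-3.62472719e-04,  6.08047316e-04, -1.01860578e-03, -6.15488691e-05,
        6.80070279e-04, -1.47118065e-03]), 'joint_torque': array([ 1.61810152e-03, -4.12257886e+01, -2.59748232e+01, -1.42800236e-04,
        4.04217106e-03,  1.59401247e-05]), 'eef_pos': array([199.82678348, 485.1805557 , 230.72245445]), 'orientation': array([ 1.94164456e-01,  9.80968760e-01, -6.16611357e-04, -2.76933932e-04]), 'ft_force': array([-0.35697246, -0.14529475, -0.06709855]), 'ft_torque': array([-0.00525878, -0.01525221, -0.01313791]), 'gripper_force': 0.0, 'opening': 0.9979811724202862}
top [[420.8181537001817, 0.0, 257.61121261107684], [0.0, 420.8181537001817, 189.20859549048626], [0.0, 0.0, 1.0]] [[0.002, -0.987, 0.159, 390.591], [-1.0, -0.004, -0.012, -14.545], [0.013, -0.159, -0.987, 1333.558], [0.0, 0.0, 0.0, 1.0]]
scene [[374.1741662975145, 0.0, 258.2163483002639], [0.0, 374.1741662975145, 191.72324398755498], [0.0, 0.0, 1.0]] [[0.315, 0.607, -0.73, 1280.425], [0.949, -0.218, 0.229, -257.34], [-0.02, -0.764, -0.645, 705.759], [0.0, 0.0, 0.0, 1.0]]
```

View pics/top0.png

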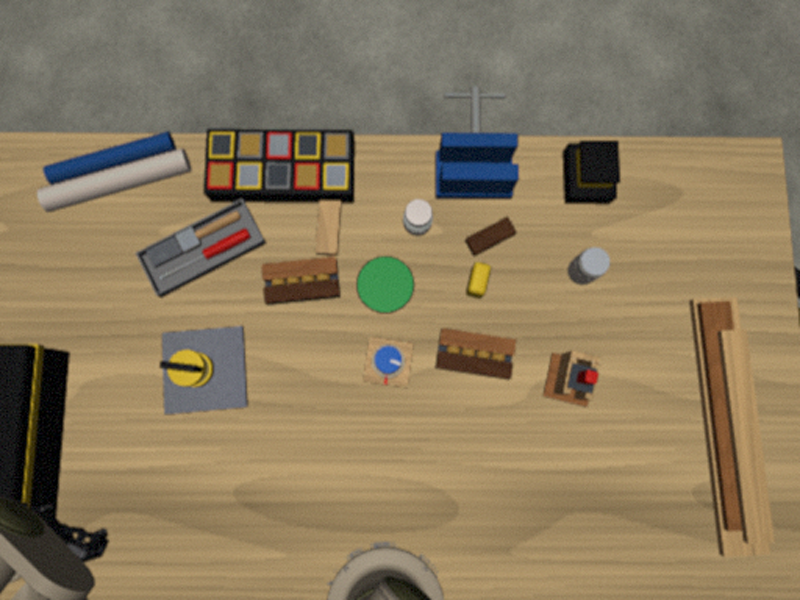

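View pics/scene0.png

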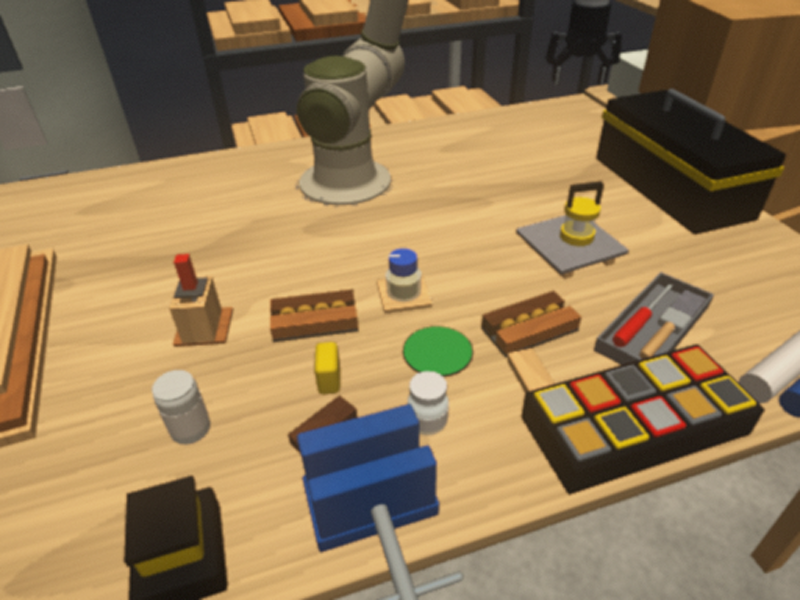

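The top view shows two boards at (300,280) and (476,353), mat (385,284), jar (388,361), rest and burnisher (575,378), and lamp (188,368) on its stand. The scene view agrees, with only two boards present.

```bash
cat > h.py <<'E'
import numpy as np,cv2
from bench import arm
from scipy.spatial.transform import Rotation as R
def cloud(n,d):
    c=arm.get_calibration(n);K,T=np.array(c["K"]),np.array(c["T"])
    v,u=np.mgrid[:384,:512];X=np.stack([(u-K[0,2])/K[0,0]*d,(v-K[1,2])/K[1,1]*d,d],-1)
    return X@T[:3,:3].T+T[:3,3]
def ray(n,uv,z):
    c=arm.get_calibration(n);K,T=np.array(c["K"]),np.array(c["T"])
    uv=np.atleast_2d(uv).astype(float)
    r=np.c_[(uv-K[:2,2])/K[0,0],np.ones(len(uv))]@T[:3,:3].T
    return T[:3,3]+r*((z-T[2,3])/r[:,2])[:,None]
def go(target,ori=None):
    """offset in tool axes (units of 30mm)"""
    s=arm.read_state();Rm=R.from_quat(s["orientation"])
    return Rm.inv().apply(np.array(target)-s["eef_pos"])/30
def yaw():
    s=arm.read_state();y=R.from_quat(s["orientation"]).apply([0,1,0]);return np.arctan2(y[1],y[0])
E
python3 - <<'E'
from h import *
tiles=[]
for n in("top","scene"):
    z=np.load(f"pics/{n}0.npz");p,d=z["p"],z["d"];W=cloud(n,d)
    hsv=cv2.cvtColor(p,cv2.COLOR_RGB2HSV);H,S,V=[hsv[...,i].astype(int) for i in range(3)]
    ok=(d>0)&(W[...,0]>200)&(W[...,0]<620)&(abs(W[...,1])<480)
    h=W[...,2]
    M={"green":ok&(H>45)&(H<80)&(S>120),"blue":ok&(H>105)&(H<130)&(S>120)&(h>50)&(W[...,0]<520),
     "red":ok&((H<6)|(H>174))&(S>150),"yellow":ok&(H>22)&(H<33)&(S>150),"black":ok&(V<40)&(h>120)}
    for k,m in M.items():
        nc,l,st,ce=cv2.connectedComponentsWithStats(m.astype(np.uint8))
        for i in range(1,nc):
            if st[i,4]>8:
                q=W[l==i];a=np.round(np.median(q,0));print(n,k,st[i,4],np.round(ce[i],1),a,"z",np.round(np.percentile(q[:,2],[5,95])),
                 "xr",np.round(np.percentile(q[:,0],[2,98])),"yr",np.round(np.percentile(q[:,1],[2,98])))
    if n=="top":
        # raised boxes: boards (h 25..45)
        for nm,c in (("b1",(193,180)),("b2",(305,226))):
            m=np.zeros(d.shape,np.uint8);u,v=c;m[v-25:v+25,u-35:u+35]=1
            m=(m>0)&(h>26)&(h<45)
            nc,l,st,ce=cv2.connectedComponentsWithStats(m.astype(np.uint8));i=1+np.argmax(st[1:,4])
            q=W[l==i];r=cv2.minAreaRect(q[:,:2].astype(np.float32));print(nm,r,np.median(q[:,2]),len(q))
        cr=[(185,150,60,60),(365,215,60,60),(275,200,60,60),(225,205,60,60)]
        tiles=[cv2.resize(p[y:y+b,x:x+a,::-1],(300,300),interpolation=cv2.INTER_CUBIC) for x,y,a,b in
          [(163,150,60,60),(340,210,60,60),(275,196,60,60),(220,200,60,60)]]
        cv2.imwrite("pics/m1.png",np.vstack([np.hstack(tiles[:2]),np.hstack(tiles[2:])]))
        m=ok&(h>60)&(W[...,1]<-300)&(W[...,1]>-420)&(W[...,0]<420); 
        for lo,hi in((84,94),(94,100),(130,170)):
            q=W[m&(h>lo)&(h<hi)]
            if len(q)>3: print("rest",lo,hi,len(q),cv2.minAreaRect(q[:,:2].astype(np.float32)))
E
```

```text
top green 377 [246.2 190.5] [602.   6.   5.] z [1. 9.] xr [576. 618.] yr [-42.  54.]
top blue 196 [247.5 229.7] [472.   1.  92.] z [89. 96.] xr [448. 492.] yr [-23.  19.]
top red 96 [375.8 241. ] [ 435. -360.  154.] z [109. 160.] xr [424. 446.] yr [-376. -354.]
top yellow 82 [304.9 185.1] [ 609. -176.   59.] z [47. 64.] xr [599. 619.] yr [-192. -160.]
top yellow 436 [121.5 235.5] [447. 363. 109.] z [ 55. 152.] xr [422. 481.] yr [338. 397.]
top black 49 [114.3 234.1] [452. 369. 155.] z [138. 160.] xr [447. 458.] yr [340. 398.]
top black 534 [ 22.2 332.8] [238. 448. 478.] z [330. 506.] xr [202. 268.] yr [421. 476.]
b1 ((632.161865234375, 176.02322387695312), (81.34088134765625, 150.84686279296875), 6.9391584396362305) 34.774213369473614 1162
b2 ((485.4353332519531, -175.21168518066406), (149.78433227539062, 80.63009643554688), 81.2220687866211) 34.37529772062862 1192
rest 84 94 52 ((409.2004089355469, -359.14080810546875), (55.88080978393555, 21.04551887512207), 84.39643859863281)
rest 94 100 47 ((409.8705139160156, -359.0479431152344), (53.355499267578125, 20.25641632080078), 89.95707702636719)
scene green 385 [275.6 216.3] [602.   3.   5.] z [4. 7.] xr [576. 620.] yr [-46.  52.]
scene blue 116 [258.1 164.8] [478.  -2.  93.] z [91. 95.] xr [453. 494.] yr [-26.  15.]
scene red 44 [115.8 165.4] [ 441. -368.  157.] z [153. 158.] xr [430. 448.] yr [-377. -358.]
scene yellow 223 [373.5 132.8] [462. 368. 109.] z [102. 112.] xr [426. 485.] yr [339. 397.]
scene yellow 111 [369.2 151.2] [477. 354.  54.] z [44. 58.] xr [436. 487.] yr [337. 391.]
scene yellow 51 [207.4 220.9] [ 614. -182.   60.] z [58. 62.] xr [605. 620.] yr [-195. -165.]
scene black 391 [372.6  17.7] [215. 462. 369.] z [311. 401.] xr [201. 239.] yr [446. 479.]
```

View pics/m1.png

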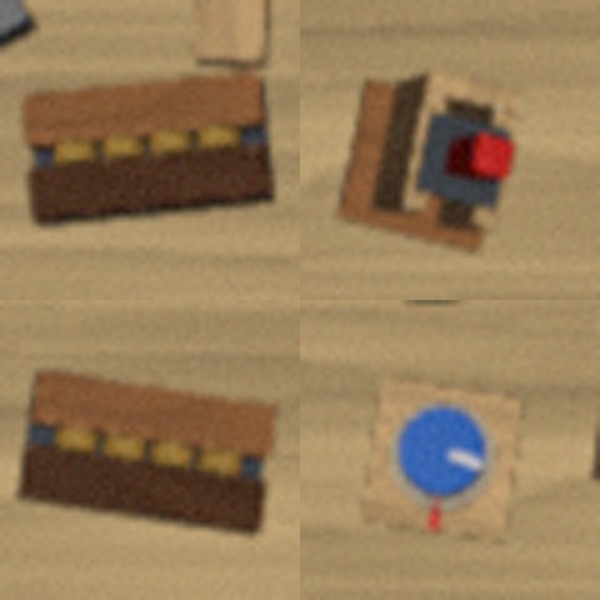

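Crops: both boards have clear seams; the rest's back wall is towards +x with yaw about -0.17; the cap's white mark points right and slightly down, with the red mark at the bottom, so about 1.3 rad to go. Next I refine the positions by rays and measure the lamp bar.

```bash
cat > meas.py <<'E'
from h import *
def masks(n,name):
    p,d=arm.capture(n);W=cloud(n,d);hsv=cv2.cvtColor(p,cv2.COLOR_RGB2HSV)
    return p,d,W,[hsv[...,i].astype(int) for i in range(3)]
def big(m):
    nc,l,st,ce=cv2.connectedComponentsWithStats(m.astype(np.uint8));i=1+np.argmax(st[1:,4]);return l==i,ce[i],st[i,4]
def circ(n,m,z):
    c=cv2.findContours(m.astype(np.uint8),cv2.RETR_EXTERNAL,cv2.CHAIN_APPROX_NONE)[0];c=max(c,key=len)[:,0]
    w=ray(n,c,z)[:,:2].astype(np.float32);return cv2.fitEllipse(w)
E
python3 - <<'E'
from meas import *
for n in("top","scene"):
    p,d,W,(H,S,V)=masks(n,n);h=W[...,2]
    m,c,a=big((H>45)&(H<80)&(S>120)&(h<15)&(d>0));print(n,"mat",circ(n,m,4))
    m,c,a=big((H>105)&(H<130)&(S>120)&(h>86)&(abs(W[...,1])<60)&(W[...,0]<540));print("cap",circ(n,m,92))
    m,c,a=big(((H<6)|(H>174))&(S>150)&(h>(150 if n=="top" else 152))&(W[...,1]<-300));print("burn top",a,ray(n,c,156),cv2.minAreaRect(ray(n,np.argwhere(m)[:,::-1],156)[:,:2].astype(np.float32)))
    m=(V<60)&(W[...,0]>380)&(W[...,0]<520)&(W[...,1]>300)&(W[...,1]<430)&(h>130)
    m,c,a=big(m);w=ray(n,np.argwhere(m)[:,::-1],155)[:,:2];print("bar",a,ray(n,c,155),cv2.minAreaRect(w.astype(np.float32)),cv2.fitLine(w.astype(np.float32),cv2.DIST_L2,0,.01,.01).ravel())
    m,c,a=big((H>22)&(H<33)&(S>150)&(h>95)&(W[...,1]>300));print("lamp top",circ(n,m,109))
z=np.load("pics/top0.npz")
print("yaw",yaw())
E
```

```text
top mat ((629.261962890625, 5.558370590209961), (109.83174896240234, 110.59357452392578), 176.80442810058594)
cap ((469.3065185546875, -0.7946178913116455), (44.00706481933594, 46.88330078125), 75.18820190429688)
burn top 63 [[ 435.21351086 -364.85422376  156.        ]] ((435.2744445800781, -364.9901123046875), (21.74073600769043, 21.751571655273438), 76.1133804321289)
bar 69 [[452.2171708  369.51486151 155.        ]] ((450.7918395996094, 366.7713317871094), (67.85518646240234, 10.317142486572266), 80.23947143554688) [1.2928183e-01 9.9160790e-01 4.5221826e+02 3.6951761e+02]
lamp top ((362.5415954589844, 644.1318969726562), (23.575803756713867, 308.08721923828125), 91.3194580078125)
scene mat ((628.1492919921875, 4.749778747558594), (108.21701049804688, 114.48890686035156), 141.75799560546875)
cap ((473.84649658203125, -3.399775743484497), (41.30035400390625, 44.74439239501953), 60.44413757324219)
burn top 43 [[ 439.29005925 -368.07370677  156.        ]] ((439.5499267578125, -367.8053283691406), (20.582067489624023, 21.30682373046875), 70.0735855102539)
bar 56 [[465.05595388 362.39710011 155.        ]] ((471.27630615234375, 354.83941650390625), (71.79852294921875, 36.13675308227539), 81.5870132446289) [2.2391789e-02 9.9974924e-01 4.6501166e+02 3.6247623e+02]
lamp top ((1631.263916015625, -65.4427490234375), (703.1253051757812, 2790.708740234375), 0.0)
yaw 1.1799873021895535
```

```bash
python3 -m crank '[[0,0,0,0,0,0.095],[0,0,0,0,0,0.095],[0,0,0,0,0,0.095],[0,0,0,0,0,0.095],[0,0,0,0,0,0.095],[0,0,0,0,0,0.095],[0,0,0,0,0,0.095],[0,0,0,0,0,0.095]]' 0.4 40
python3 -m crank '[[0,0,0,0,0,0.086],[0,0,0,0,0,0]]' 
python3 -c "
from h import *
print(yaw(),go([453,367.5,200]),arm.read_state()['opening'])"
```

```text
time_s: 1.0
eef_pos: [199.9, 485.4, 231.1]
orientation: [0.714, 0.7, -0.0, 0.0]
ft_force: [-1.4, -0.1, 0.2]
opening: 0.603
gripper_force: 0.0
time_s: 1.2
eef_pos: [199.9, 485.4, 231.1]
orientation: [0.758, 0.652, -0.0, 0.0]
ft_force: [0.0, -0.8, -0.9]
opening: 0.602
gripper_force: 0.0
-0.15004043386674634 [-2.62352007  8.92782047  1.03728816] 0.6015240781524716
```

```bash
python3 -m crank '[[-0.3,0.9,0.1,0,0,0],[-0.3,0.9,0.1,0,0,0],[-0.3,0.9,0.1,0,0,0],[-0.3,0.9,0.1,0,0,0],[-0.3,0.9,0.1,0,0,0],[-0.3,0.9,0.1,0,0,0],[-0.3,0.9,0.1,0,0,0],[-0.3,0.9,0.1,0,0,0]]' 
python3 -m crank '[[-0.1,0.9,0.1,0,0,0],[-0.12,0.83,0,0,0,0],[0,0,0,0,0,0],[0,0,0,0,0,0]]' 
python3 - <<'E'
from meas import *
print(yaw(),go([453,367.5,130.5]))
p,d,W,(H,S,V)=masks("scene",0);h=W[...,2]
cv2.imwrite("pics/l1.png",cv2.resize(p[60:180,310:430,::-1],(480,480),interpolation=cv2.INTER_CUBIC))
E
```

```text
time_s: 2.0
eef_pos: [403.9, 381.5, 207.1]
orientation: [0.756, 0.654, -0.0, -0.0]
ft_force: [-0.8, 0.1, 0.4]
opening: 0.597
gripper_force: 0.0
time_s: 2.4
eef_pos: [453.1, 367.9, 204.0]
orientation: [0.757, 0.653, -0.0, -0.0]
ft_force: [-0.1, -0.1, -0.6]
opening: 0.597
gripper_force: 0.0
-0.14703116053085985 [-1.12741621e-02  1.19076050e-03  2.44899155e+00]
```

View pics/l1.png

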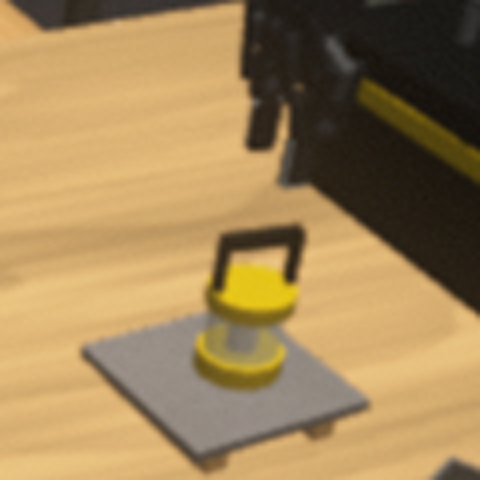

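The fingers straddle the line of the bar above it (bar centre at crop (260,240)). I'll check by projection.

```bash
python3 - <<'E'
from h import *
for n in("scene","top"):
    c=arm.get_calibration(n);K,T=np.array(c["K"]),np.array(c["T"]);e=arm.read_state()["eef_pos"]
    for q in ([453,367.5,149],e):
        x=K@(np.linalg.inv(T)@np.r_[q,1])[:3];print(n,x[:2]/x[2], (x[:2]/x[2]-[310,60])*4)
E
```

```text
scene [374.39072936 119.72011711] [257.56291744 238.88046843]
scene [377.99591945 102.48886826] [271.9836778  169.95547304]
top [115.32177838 233.96563609] [-778.71288649  695.86254435]
top [108.40839595 232.99940283] [-806.36641621  691.99761131]
```

```bash
python3 -m crank '[[0,0,0.6,0,0,0],[0,0,0.6,0,0,0],[0,0,0.6,0,0,0],[0,0,0.45,0,0,0],[0,0,0.2,0,0,0],[0,0,0,0,0,0]]' 
python3 -m crank '[[0,0,0,0,0,0],[0,0,0,0,0,0],[0,0,0,0,0,0],[0,0,0,0,0,0],[0,0,0,0,0,0],[0,0,0,0,0,0],[0,0,0,0,0,0],[0,0,0,0,0,0]]' 1 40
python3 -m crank '[[0,0,-0.3,0,0,0],[0,0,-0.5,0,0,0],[0,0,-0.8,0,0,0],[0,0,-0.8,0,0,0],[0,0,0,0,0,0],[0,0,0,0,0,0]]' 
python3 -c "
from h import *
print(go([629,5,200]),arm.read_state()['ft_torque'])"
```

```text
time_s: 3.05
eef_pos: [452.8, 368.1, 130.5]
orientation: [0.757, 0.653, -0.0, -0.0]
ft_force: [-0.0, 1.1, 1.1]
opening: 0.605
gripper_force: 0.0
time_s: 3.85
eef_pos: [453.3, 368.2, 131.5]
orientation: [0.758, 0.653, 0.0, -0.0]
ft_force: [-2.5, 1.9, 6.1]
opening: 0.151
gripper_force: 41.1
time_s: 4.45
eef_pos: [453.1, 367.7, 201.9]
orientation: [0.758, 0.653, -0.0, -0.0]
ft_force: [-0.2, -0.1, -3.4]
opening: 0.156
gripper_force: 39.9
[-11.08513375   7.59354064   0.06799737] [-0.02972958 -0.00547941  0.02805725]
```

```bash
python3 -m crank '[[-0.4,0.27,0,0,0,0],[-0.8,0.55,0,0,0,0],[-0.8,0.55,0,0,0,0],[-0.8,0.55,0,0,0,0],[-0.8,0.55,0,0,0,0],[-0.8,0.55,0,0,0,0],[-0.8,0.55,0,0,0,0],[-0.8,0.55,0,0,0,0]]' 
python3 -m crank '[[-0.8,0.55,0,0,0,0],[-0.8,0.55,0,0,0,0],[-0.8,0.55,0,0,0,0],[-0.8,0.55,0,0,0,0],[-0.8,0.55,0,0,0,0],[-0.7,0.5,0,0,0,0],[-0.4,0.25,0,0,0,0],[0,0,0,0,0,0]]' 
python3 -m crank '[[0,0,0,0,0,0],[0,0,0,0,0,0],[0,0,0,0,0,0]]' 
python3 -c "
from h import *
print(go([629,5,101]),yaw())"
```

```text
time_s: 5.25
eef_pos: [548.8, 169.4, 201.3]
orientation: [0.758, 0.652, -0.001, -0.001]
ft_force: [-0.7, -0.7, -4.3]
opening: 0.15
gripper_force: 39.9
time_s: 6.05
eef_pos: [629.9, 2.8, 201.4]
orientation: [0.759, 0.652, -0.001, -0.001]
ft_force: [-0.3, 0.5, -3.3]
opening: 0.157
gripper_force: 39.9
time_s: 6.35
eef_pos: [629.7, 5.7, 202.9]
orientation: [0.757, 0.653, 0.0, -0.0]
ft_force: [-0.3, 0.3, -4.4]
opening: 0.161
gripper_force: 39.9
[-0.02617277 -0.01853881  3.39672902] -0.1476757336896044
```

```bash
python3 -m crank '[[0,0,0.6,0,0,0],[0,0,0.8,0,0,0],[0,0,0.8,0,0,0],[0,0,0.6,0,0,0],[0,0,0.3,0,0,0],[0,0,0.1,0,0,0],[0,0,0,0,0,0],[0,0,0,0,0,0]]' 
python3 -m crank '[[0,0,0.05,0,0,0],[0,0,0.05,0,0,0],[0,0,0.05,0,0,0],[0,0,0,0,0,0]]'
```

```text
time_s: 7.15
eef_pos: [630.4, 4.8, 107.9]
orientation: [0.758, 0.653, 0.001, 0.001]
ft_force: [1.0, 0.0, -3.5]
opening: 0.156
gripper_force: 39.9
time_s: 7.55
eef_pos: [629.8, 4.7, 102.1]
orientation: [0.758, 0.653, -0.0, -0.0]
ft_force: [0.6, 0.2, -3.1]
opening: 0.153
gripper_force: 39.9
```

```bash
python3 -m crank '[[0,0,0.04,0,0,0],[0,0,0,0,0,0],[0,0,0,0,0,0]]'; python3 -m crank '[[0,0,0.04,0,0,0],[0,0,0,0,0,0],[0,0,0,0,0,0]]'
```

```text
time_s: 7.85
eef_pos: [629.9, 4.7, 101.1]
orientation: [0.758, 0.653, -0.0, -0.0]
ft_force: [-0.3, 0.6, -2.9]
opening: 0.155
gripper_force: 39.9
time_s: 8.15
eef_pos: [630.1, 4.7, 100.5]
orientation: [0.758, 0.653, 0.0, 0.0]
ft_force: [-1.7, -0.3, 3.3]
opening: 0.153
gripper_force: 40.7
```

Contact with the mat: release and rise.

```bash
python3 -m crank '[[0,0,0,0,0,0],[0,0,0,0,0,0],[0,0,0,0,0,0],[0,0,0,0,0,0],[0,0,0,0,0,0]]' 0.4
python3 -m crank '[[0,0,-0.3,0,0,0],[0,0,-0.8,0,0,0],[0,0,-1,0,0,0],[0,0,-1,0,0,0],[0,0,-1,0,0,0],[0,0,0,0,0,0],[0,0,0,0,0,0]]'
python3 - <<'E'
from meas import *
print(yaw(),go([437,-366.5,230]))
p,d,W,(H,S,V)=masks("scene",0)
cv2.imwrite("pics/l2.png",cv2.resize(p[110:270,60:360,::-1],(750,400),interpolation=cv2.INTER_CUBIC))
E
```

```text
time_s: 8.65
eef_pos: [630.0, 4.7, 99.9]
orientation: [0.758, 0.653, 0.0, 0.0]
ft_force: [0.7, -0.1, 1.1]
opening: 0.598
gripper_force: 0.0
time_s: 9.35
eef_pos: [630.0, 4.7, 223.5]
orientation: [0.758, 0.653, 0.0, 0.0]
ft_force: [0.0, 0.3, -1.4]
opening: 0.602
gripper_force: 0.0
-0.14883031895247323 [-13.19158401  -4.52655795  -0.22154054]
```

View pics/l2.png

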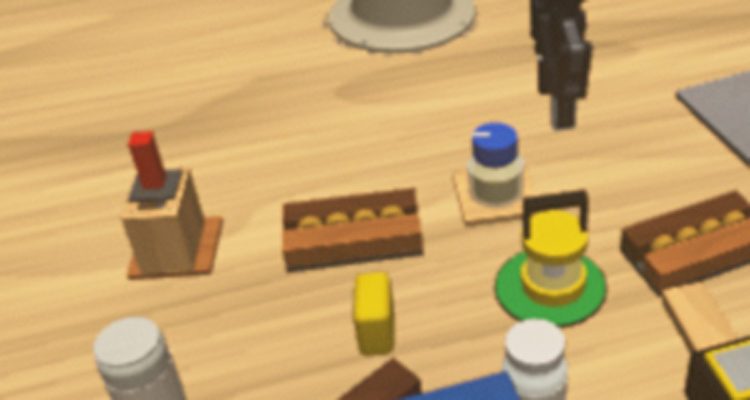

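Lamp stands upright on the mat at (553,260); burnisher is upright in its rest at (150,160). On to the burnisher.

```bash
python3 -m crank '[[-0.4,-0.13,0,0,0,0],[-0.85,-0.3,0,0,0,0],[-0.85,-0.3,0,0,0,0],[-0.85,-0.3,0,0,0,0],[-0.85,-0.3,0,0,0,0],[-0.85,-0.3,0,0,0,0],[-0.85,-0.3,0,0,0,0],[-0.85,-0.3,0,0,0,0]]' 0.45
python3 -m crank '[[-0.85,-0.3,0,0,0,0],[-0.85,-0.3,0,0,0,0],[-0.85,-0.3,0,0,0,0],[-0.85,-0.3,0,0,0,0],[-0.85,-0.3,0,0,0,0],[-0.85,-0.3,0,0,0,0],[-0.85,-0.3,0,0,0,0],[-0.5,-0.1,0,0,0,0.04]]' 
python3 -m crank '[[0,0,0,0,0,0],[0,0,0,0,0,0],[0,0,0,0,0,0]]'
python3 - <<'E'
from meas import *
print(yaw(),go([437,-366.5,112]))
z=np.load("pics/top0.npz");p=z["p"];W=cloud("top",z["d"]);h=W[...,2]
m,c,a=big((h>84)&(h<102)&(W[...,1]<-290)&(W[...,1]>-430)&(W[...,0]>360)&(W[...,0]<500))
print("resttop",a,cv2.minAreaRect(ray("top",np.argwhere(m)[:,::-1],93)[:,:2].astype(np.float32)))
m,c,a=big((abs(h-10)<7)&(W[...,1]<-270)&(W[...,1]>-430)&(W[...,0]>350)&(W[...,0]<500))
print("base",a,ray("top",c,10))
p,d=arm.capture("scene")
cv2.imwrite("pics/r1.png",cv2.resize(p[100:240,50:200,::-1],(600,560),interpolation=cv2.INTER_CUBIC))
E
```

```text
time_s: 10.2
eef_pos: [534.1, -175.1, 222.0]
orientation: [0.758, 0.652, -0.0, -0.001]
ft_force: [-0.7, -0.1, -0.9]
opening: 0.549
gripper_force: 0.0
time_s: 11.0
eef_pos: [439.5, -357.0, 221.9]
orientation: [0.779, 0.627, -0.0, -0.001]
ft_force: [-0.7, 0.8, -0.0]
opening: 0.549
gripper_force: 0.0
time_s: 11.3
eef_pos: [441.7, -354.5, 222.7]
orientation: [0.777, 0.629, 0.0, -0.0]
ft_force: [0.6, 0.4, 0.5]
opening: 0.553
gripper_force: 0.0
-0.2098872160459677 [-0.42534437 -0.06654226  3.68848277]
resttop 372 ((441.0318298339844, -365.0276794433594), (57.41903305053711, 81.66487884521484), 76.1410140991211)
base 307 [[ 427.39526286 -344.34580412   10.        ]]
```

View pics/r1.png

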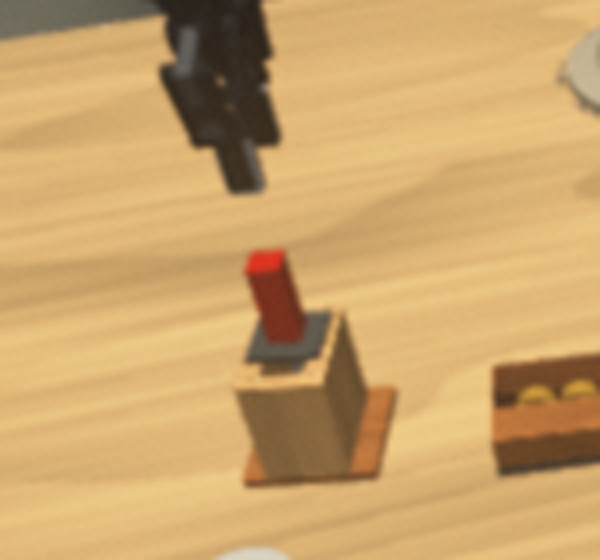

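The rest top rectangle (82 x 57 at yaw -0.24) confirms the seat at about (436,-365); the gripper is above the handle at crop (265,260).

```bash
python3 -m crank '[[-0.42,-0.07,0.3,0,0,0.02],[0,0,0.8,0,0,0],[0,0,0.8,0,0,0],[0,0,0.8,0,0,0],[0,0,0.6,0,0,0],[0,0,0.3,0,0,0],[0,0,0.1,0,0,0],[0,0,0,0,0,0]]' 
python3 -m crank '[[0,0,0,0,0,0],[0,0,0,0,0,0],[0,0,0,0,0,0],[0,0,0,0,0,0],[0,0,0,0,0,0],[0,0,0,0,0,0],[0,0,0,0,0,0],[0,0,0,0,0,0]]' 1 70
python3 -m crank '[[0,0,-0.3,0,0,0],[0,0,-0.5,0,0,0],[0,0,-0.8,0,0,0],[0,0,-0.8,0,0,0],[0,0,-0.4,0,0,0],[0,0,0,0,0,0],[0,0,0,0,0,0]]'
python3 - <<'E'
from meas import *
print(yaw(),arm.read_state()["eef_pos"])
p,d=arm.capture("scene")
cv2.imwrite("pics/r2.png",cv2.resize(p[80:220,50:200,::-1],(600,560),interpolation=cv2.INTER_CUBIC))
E
```

```text
time_s: 12.15
eef_pos: [436.9, -367.4, 112.0]
orientation: [0.788, 0.616, -0.0, 0.0]
ft_force: [-0.4, 0.6, 0.4]
opening: 0.55
gripper_force: 0.0
time_s: 12.95
eef_pos: [437.2, -367.6, 112.8]
orientation: [0.788, 0.616, -0.0, 0.001]
ft_force: [0.6, 0.2, 5.2]
opening: 0.248
gripper_force: 69.1
time_s: 13.65
eef_pos: [436.6, -366.9, 195.0]
orientation: [0.788, 0.616, -0.0, -0.001]
ft_force: [-0.1, 0.5, -1.0]
opening: 0.251
gripper_force: 68.4
-0.24314717151238321 [ 436.59943648 -366.87058138  194.95744922]
```

View pics/r2.png

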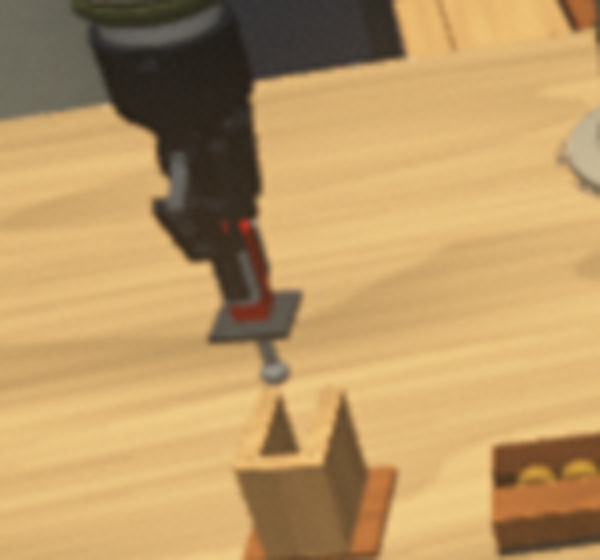

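Burnisher is held straight with the ball at crop (273,372), clear of the rest. Now the exact seams and ball offset.

```bash
python3 - <<'E'
from meas import *
s=arm.read_state();print(ray("scene",[118.25,173],131), s["eef_pos"])
for n in("top","scene"):
    p,d,W,(H,S,V)=masks(n,n);h=W[...,2]
    for nm,c in(("b1",(632,176)),("b2",(485,-175))):
        near=np.hypot(W[...,0]-c[0],W[...,1]-c[1])<95
        m,_,a=big(near&(h>27)&(h<46));w=ray(n,np.argwhere(m)[:,::-1],34)[:,:2].astype(np.float32);r=cv2.minAreaRect(w)
        b=near&(H>15)&(H<30)&(S>110)&(V>80)&(h>25)
        nc,l,st,ce=cv2.connectedComponentsWithStats(b.astype(np.uint8))
        q=[ray(n,ce[i],36)[0,:2].round(1).tolist() for i in range(1,nc) if st[i,4]>5]
        w=ray(n,np.argwhere(b)[:,::-1],36)[:,:2].astype(np.float32);L=cv2.fitLine(w,cv2.DIST_HUBER,0,.01,.01).ravel()
        print(n,nm,a,np.round(r[0],1),np.round(r[1],1),round(r[2],1),"brass",q,"line",L,np.degrees(np.arctan2(L[1],L[0])))
E
```

```text
[[ 437.78838501 -367.9938852   131.        ]] [ 436.51598932 -366.77480271  194.57608464]
top b1 1167 [631.6 175.8] [ 81.5 150.3] 6.3 brass [[636.0, 145.2], [629.3, 204.3]] line [ 1.19249284e-01 -9.92864370e-01  6.32570923e+02  1.74791718e+02] -83.151215
top b2 1191 [ 485.3 -175.2] [150.1  80.3] 81.3 brass [[490.6, -144.9], [481.6, -203.6]] line [ 1.6194022e-01  9.8680055e-01  4.8603189e+02 -1.7435896e+02] 80.680466
scene b1 1212 [636.6 173.2] [ 88.1 154.9] 6.5 brass [[607.2, 244.1], [634.0, 167.5]] line [ 1.2601799e-01 -9.9202794e-01  6.3278210e+02  1.7011502e+02] -82.760445
scene b2 1126 [ 490.3 -176.7] [148.5  90.6] 81.4 brass [[459.8, -106.0], [452.1, -153.7], [486.1, -177.4], [533.6, -109.4]] line [ 1.5598799e-01  9.8775893e-01  4.8527499e+02 -1.7599971e+02] 81.025894
```

```bash
python3 -m crank '[[0,0,0,0,0,-0.028],[0,0,0,0,0,-0.0275],[0,0,0,0,0,0]]' 
python3 -c "
from h import *
print(yaw(),go([475.4,-239.4,150]))"
```

```text
time_s: 14.1
eef_pos: [436.7, -367.0, 195.1]
orientation: [0.76, 0.65, 0.0, -0.001]
ft_force: [-1.1, -0.8, -2.3]
opening: 0.25
gripper_force: 68.4
-0.15568168005308536 [4.40152232 0.61681862 1.50764662]
```

```bash
python3 -m crank '[[0.4,0,0,0,0,0],[0.8,0.1,0,0,0,0],[0.9,0.15,0,0,0,0],[0.9,0.15,0,0,0,0],[0.8,0.15,0,0,0,0],[0.6,0.07,0.4,0,0,0],[0,0,0.6,0,0,0],[0,0,0.5,0,0,0]]' 
python3 -m crank '[[0,0,0,0,0,0],[0,0,0,0,0,0]]' 
python3 -c "
from h import *
print(yaw(),go([475.4,-239.4,105.3]))"
```

```text
time_s: 14.9
eef_pos: [475.7, -238.1, 150.1]
orientation: [0.76, 0.65, 0.0, -0.0]
ft_force: [0.1, 0.6, -0.6]
opening: 0.25
gripper_force: 68.5
time_s: 15.1
eef_pos: [475.8, -239.3, 151.3]
orientation: [0.76, 0.65, 0.0, -0.0]
ft_force: [0.5, -1.1, -1.1]
opening: 0.252
gripper_force: 68.5
-0.15628854089552907 [-0.00440088 -0.01270097  1.53201333]
```

```bash
python3 -m crank '[[0,0,0.4,0,0,0],[0,0,0.4,0,0,0],[0,0,0.3,0,0,0],[0,0,0.2,0,0,0],[0,0,0.1,0,0,0],[0,0,0.07,0,0,0],[0,0,0.06,0,0,0],[0,0,0,0,0,0]]' ; python3 -m crank '[[0,0,0,0,0,0],[0,0,0,0,0,0]]'
```

```text
time_s: 15.9
eef_pos: [475.8, -239.7, 105.0]
orientation: [0.76, 0.65, 0.0, 0.0]
ft_force: [-0.1, 0.1, -1.4]
opening: 0.247
gripper_force: 68.5
time_s: 16.1
eef_pos: [475.8, -239.8, 105.2]
orientation: [0.76, 0.65, 0.0, 0.0]
ft_force: [0.7, 0.7, -1.4]
opening: 0.247
gripper_force: 68.5
```

```bash
python3 -m crank '[[0.08,0,0,0,0,0],[0.14,0,0,0,0,0],[0.14,0,0,0,0,0],[0.14,0,0,0,0,0],[0.14,0,0,0,0,0],[0.14,0,0,0,0,0],[0.14,0,0,0,0,0],[0.14,0,0,0,0,0]]'
```

```text
time_s: 16.9
eef_pos: [480.5, -207.4, 104.6]
orientation: [0.76, 0.65, 0.0, -0.001]
ft_force: [0.1, -0.8, -1.5]
opening: 0.251
gripper_force: 68.6
```

```bash
for i in 1; do python3 -m crank '[[0.14,0,0,0,0,0],[0.14,0,0,0,0,0],[0.14,0,0,0,0,0],[0.14,0,0,0,0,0],[0.14,0,0,0,0,0],[0.14,0,0,0,0,0],[0.14,0,0,0,0,0],[0.14,0,0,0,0,0]]'; done
python3 -m crank '[[0.14,0,0,0,0,0],[0.14,0,0,0,0,0],[0.14,0,0,0,0,0],[0.14,0,0,0,0,0],[0.14,0,0,0,0,0],[0.14,0,0,0,0,0],[0.14,0,0,0,0,0],[0.14,0,0,0,0,0]]'
python3 -m crank '[[0.14,0,0,0,0,0],[0.14,0,0,0,0,0],[0.14,0,0,0,0,0],[0.14,0,0,0,0,0],[0.14,0,0,0,0,0],[0.08,0,0,0,0,0],[0,0,0,0,0,0],[0,0,0,0,0,0]]'
```

```text
time_s: 17.7
eef_pos: [485.8, -174.9, 104.8]
orientation: [0.76, 0.65, -0.0, 0.0]
ft_force: [-1.8, -6.2, 2.0]
opening: 0.247
gripper_force: 68.8
time_s: 18.5
eef_pos: [491.4, -142.7, 105.4]
orientation: [0.76, 0.65, -0.001, 0.001]
ft_force: [-1.3, -6.8, 2.9]
opening: 0.252
gripper_force: 68.9
time_s: 19.3
eef_pos: [494.7, -118.7, 104.9]
orientation: [0.76, 0.65, -0.0, -0.0]
ft_force: [-0.8, -0.4, -1.2]
opening: 0.245
gripper_force: 68.6
```

```bash
python3 -m crank '[[0,0,-0.3,0,0,0],[0,0,-0.7,0,0,0],[0,0,-0.8,0,0,0],[0,0,-0.8,0,0,0],[0,0,-0.6,0,0,0],[0,0,0,0,0,-0.087],[0,0,0,0,0,-0.087],[0,0,0,0,0,0]]' 
python3 - <<'E'
from meas import *
print(yaw(),go([510,111,200]),go([639.9,111,200]))
for n in("top","scene"):
    p,d,W,(H,S,V)=masks(n,n);h=W[...,2]
    m=np.hypot(W[...,0]-485,W[...,1]+175)<60
    # heights along seam
    u=np.array([.155,.988]);rel=W[...,:2]-[485.5,-175.2];a=rel@u;b=rel@np.array([.988,-.155])
    for c in(-45,-15,15,45): 
        k=(abs(a-c)<6)&(abs(b)<4)&(d>0)&(h<60);print(n,c,k.sum(),h[k].round(1).max() if k.any() else None,h[(abs(a-c)<6)&(abs(abs(b)-25)<8)&(h<60)].mean())
    if n=="scene": t=p[170:240,160:250]
    else: t0=p[205:245,270:340]
cv2.imwrite("pics/b2.png",np.hstack([cv2.resize(t0[:,:,::-1],(400,300),interpolation=cv2.INTER_CUBIC),cv2.resize(t[:,:,::-1],(386,300),interpolation=cv2.INTER_CUBIC)]))
E
```

```text
time_s: 20.1
eef_pos: [494.8, -118.9, 201.7]
orientation: [0.664, 0.748, 0.0, 0.0]
ft_force: [0.6, -0.7, -0.8]
opening: 0.252
gripper_force: 68.5
0.11833525412631517 [7.55006788 1.40914804 0.05390107] [7.03887249 5.70886551 0.05689874]
top -45 0 None nan
top -15 0 None 33.20187071293505
top 15 0 None nan
top 45 0 None 35.49042633616873
scene -45 9 35.0 35.218423439410955
scene -15 7 33.6 35.21012794124499
scene 15 9 34.8 34.899666690403556
scene 45 8 34.7 34.65304780768988<stdin>:9: RuntimeWarning: Mean of empty slice.
  ret = ret.dtype.type(ret / rcount)
```

View pics/b2.png

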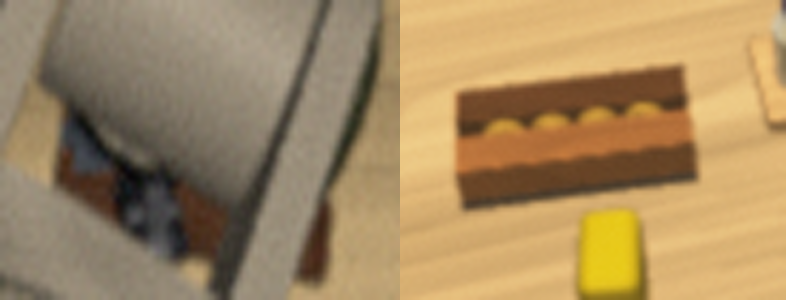

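The scene half shows board 2's pieces with crowns now near plank level; I compare depth with the untouched first picture.

```bash
cat > ph.py <<'E'
from h import *
B={"b1":((632.3,175.5),96.7),"b2":((485.5,-175.2),81.1)}
def heights(d,n="scene"):
    W=cloud(n,d);h=W[...,2]
    for nm,(c,t) in B.items():
        t=np.radians(t);u=np.array([np.cos(t),np.sin(t)]);v=np.array([u[1],-u[0]])
        rel=W[...,:2]-c;a=rel@u;b=rel@v;o=[]
        for s in(-45,-15,15,45):
            k=(abs(a-s)<9)&(abs(b-3)<8)&(d>0)&(h<60);o.append(np.sort(h[k])[-5:].mean().round(1) if k.sum()>5 else None)
        k=(abs(a)<60)&(abs(abs(b)-27)<7)&(h<60);print(n,nm,o,"planks",h[k].mean().round(1) if k.any() else None)
E
python3 - <<'E'
from ph import *
heights(np.load("pics/scene0.npz")["d"]);heights(np.load("pics/top0.npz")["d"],"top");heights(arm.capture("scene")[1])
E
```

```text
scene b1 [np.float64(39.5), np.float64(39.1), np.float64(39.1), np.float64(39.2)] planks -149.1
scene b2 [np.float64(39.5), np.float64(39.1), np.float64(39.2), np.float64(40.5)] planks 34.9
top b1 [np.float64(40.8), np.float64(40.4), np.float64(42.3), np.float64(40.0)] planks 34.7
top b2 [np.float64(41.3), np.float64(39.0), np.float64(40.7), np.float64(39.8)] planks 34.2
scene b1 [np.float64(40.0), np.float64(39.9), np.float64(39.4), np.float64(38.6)] planks -167.2
scene b2 [np.float64(35.6), np.float64(34.7), np.float64(35.1), np.float64(35.4)] planks 35.1
```

Board 2's pieces dropped about 4 to 5 mm. Now board 1.

```bash
python3 -m crank '[[0.4,0,0,0,0,0],[0.9,0.15,0,0,0,0],[1,0.2,0,0,0,0],[1,0.2,0,0,0,0],[1,0.2,0,0,0,0],[1,0.2,0,0,0,0],[1,0.2,0,0,0,0],[0.75,0.25,0,0,0,0]]' 
python3 -m crank '[[0,0.7,0,0,0,0],[0,0.9,0,0,0,0],[0,0.9,0,0,0,0],[0,0.9,0,0,0,0],[0,0.6,0,0,0,0],[0,0.3,0,0,0,0],[0,0,0,0,0,0],[0,0,0,0,0,0]]' 
python3 -c "
from h import *
print(yaw(),go([639.9,111,105.2]))"
```

```text
time_s: 21.05
eef_pos: [511.0, 98.6, 201.1]
orientation: [0.665, 0.747, 0.0, -0.0]
ft_force: [1.0, -0.2, -0.3]
opening: 0.249
gripper_force: 68.5
time_s: 21.85
eef_pos: [639.2, 111.8, 200.8]
orientation: [0.665, 0.747, -0.0, -0.0]
ft_force: [0.5, -0.0, -0.8]
opening: 0.25
gripper_force: 68.7
0.11698948976432352 [-0.03067011  0.02193534  3.18649387]
```

```bash
python3 -m crank '[[-0.03,0.02,0.5,0,0,0],[0,0,0.7,0,0,0],[0,0,0.7,0,0,0],[0,0,0.5,0,0,0],[0,0,0.4,0,0,0],[0,0,0.2,0,0,0],[0,0,0.1,0,0,0],[0,0,0.07,0,0,0]]' ; python3 -m crank '[[0,0,0,0,0,0],[0,0,0,0,0,0],[0,0,0,0,0,0]]'
```

```text
time_s: 22.65
eef_pos: [640.7, 110.5, 106.4]
orientation: [0.664, 0.747, 0.0, 0.0]
ft_force: [0.2, -0.6, -1.5]
opening: 0.247
gripper_force: 68.7
time_s: 22.95
eef_pos: [640.7, 110.5, 106.3]
orientation: [0.664, 0.747, 0.0, 0.0]
ft_force: [-0.1, -0.4, -1.5]
opening: 0.249
gripper_force: 68.7
```

```bash
python3 -c "
from h import *
print(yaw(),go([639.9,111,105.2]),arm.read_state()['ft_force'])"
```

```text
0.1173330578021284 [ 0.02062603 -0.02367389  0.03764321] [-0.12196088 -0.3569995  -1.50859358]
```

```bash
python3 -m crank '[[0.05,-0.02,0.04,0,0,0],[0.14,0,0,0,0,0],[0.14,0,0,0,0,0],[0.14,0,0,0,0,0],[0.14,0,0,0,0,0],[0.14,0,0,0,0,0],[0.14,0,0,0,0,0],[0.14,0,0,0,0,0]]'
python3 -m crank '[[0.14,0,0,0,0,0],[0.14,0,0,0,0,0],[0.14,0,0,0,0,0],[0.14,0,0,0,0,0],[0.14,0,0,0,0,0],[0.14,0,0,0,0,0],[0.14,0,0,0,0,0],[0.14,0,0,0,0,0]]'
python3 -m crank '[[0.14,0,0,0,0,0],[0.14,0,0,0,0,0],[0.14,0,0,0,0,0],[0.14,0,0,0,0,0],[0.14,0,0,0,0,0],[0.14,0,0,0,0,0],[0.14,0,0,0,0,0],[0.14,0,0,0,0,0]]'
python3 -m crank '[[0.14,0,0,0,0,0],[0.14,0,0,0,0,0],[0.14,0,0,0,0,0],[0.14,0,0,0,0,0],[0.14,0,0,0,0,0],[0.14,0,0,0,0,0],[0.05,0,0,0,0,0],[0,0,0,0,0,0]]'
```

```text
time_s: 23.75
eef_pos: [635.9, 141.9, 104.2]
orientation: [0.664, 0.747, -0.0, -0.001]
ft_force: [-0.5, 0.3, -0.8]
opening: 0.25
gripper_force: 68.9
time_s: 24.55
eef_pos: [632.0, 175.1, 104.3]
orientation: [0.664, 0.747, -0.0, -0.0]
ft_force: [0.0, -2.7, 0.6]
opening: 0.249
gripper_force: 68.9
time_s: 25.35
eef_pos: [628.5, 207.2, 104.7]
orientation: [0.664, 0.747, -0.001, 0.001]
ft_force: [0.3, -8.9, 2.2]
opening: 0.251
gripper_force: 69.0
time_s: 26.15
eef_pos: [625.1, 234.7, 104.5]
orientation: [0.664, 0.747, -0.0, -0.0]
ft_force: [0.4, 0.5, -1.1]
opening: 0.253
gripper_force: 69.0
```

```bash
python3 -m crank '[[0,0,-0.3,0,0,0],[0,0,-0.7,0,0,0],[0,0,-0.9,0,0,0],[0,0,-0.9,0,0,0],[0,0,-0.7,0,0,0.077],[0,0,0,0,0,0.077],[0,0,0,0,0,0.076],[0,0,0,0,0,0]]' 
python3 - <<'E'
from ph import *
print(yaw(),go([500,100,208]),go([436.9,-367.2,208]))
heights(arm.capture("scene")[1]);heights(arm.capture("top")[1],"top")
E
```

```text
time_s: 26.95
eef_pos: [625.4, 234.1, 210.5]
orientation: [0.788, 0.615, 0.0, 0.0]
ft_force: [-0.8, 0.4, -1.2]
opening: 0.248
gripper_force: 68.7
-0.2452327103598985 [-5.3524057  -2.96834493  0.07843529] [-20.97044942  -1.22782244   0.07467322]
scene b1 [np.float64(35.8), np.float64(35.3), np.float64(34.3), np.float64(34.6)] planks -166.1
scene b2 [np.float64(35.4), np.float64(34.7), np.float64(34.8), np.float64(35.3)] planks 35.1
top b1 [np.float64(37.2), np.float64(37.0), np.float64(37.0), np.float64(36.3)] planks 34.7
top b2 [np.float64(37.0), np.float64(37.6), np.float64(36.3), np.float64(36.6)] planks 34.4
```

```bash
python3 -m crank '[[-0.4,-0.3,0,0,0,0],[-0.8,-0.5,0,0,0,0],[-0.8,-0.5,0,0,0,0],[-0.8,-0.5,0,0,0,0],[-0.8,-0.5,0,0,0,0],[-0.8,-0.5,0,0,0,0],[-0.9,-0.3,0,0,0,0],[-1,0,0,0,0,0]]' 
python3 -m crank '[[-1,0.1,0,0,0,0],[-1,0.1,0,0,0,0],[-1,0.1,0,0,0,0],[-1,0.1,0,0,0,0],[-1,0.1,0,0,0,0],[-1,0.1,0,0,0,0],[-1,0.1,0,0,0,0],[-1,0.1,0,0,0,0]]'
python3 -m crank '[[-1,0.1,0,0,0,0],[-1,0.1,0,0,0,0],[-1,0.1,0,0,0,0],[-1,0.1,0,0,0,0],[-1,0.1,0,0,0,0],[-0.6,0.1,0,0,0,0],[0,0,0,0,0,0],[0,0,0,0,0,0]]'
cat >> ph.py <<'E'
def fine(ds,n="top"):
    for nm,(c,t) in B.items():
        t=np.radians(t);u=np.array([np.cos(t),np.sin(t)]);v=np.array([u[1],-u[0]]);o=[]
        W=cloud(n,np.median(ds,0));rel=W[...,:2]-c;a=rel@u;b=rel@v
        for s in(-45,-15,15,45):
            k=(abs(a-s)<5)&(abs(b)<4.5);o.append((int(k.sum()),float(W[k][:,2].mean().round(1)))if k.any() else None)
        print(n,nm,o)
E
python3 - <<'E'
from ph import *
print(yaw(),go([436.9,-367.2,113]),arm.read_state()["eef_pos"])
fine([np.load("pics/top0.npz")["d"]]);fine([arm.capture("top")[1] for _ in range(7)])
E
```

```text
time_s: 27.85
eef_pos: [488.3, 73.0, 210.1]
orientation: [0.787, 0.617, 0.0, 0.0]
ft_force: [0.5, 0.2, -1.2]
opening: 0.247
gripper_force: 68.8
time_s: 28.65
eef_pos: [454.4, -166.6, 210.0]
orientation: [0.787, 0.617, 0.0, 0.0]
ft_force: [0.9, -0.4, -1.4]
opening: 0.244
gripper_force: 68.8
time_s: 29.45
eef_pos: [431.6, -332.3, 209.7]
orientation: [0.788, 0.616, 0.0, -0.0]
ft_force: [0.8, 0.2, -2.8]
opening: 0.252
gripper_force: 68.8
-0.2427578908967938 [-1.08740294  0.45319861  3.22215153] [ 431.5534643  -332.31255175  209.68177525]
top b1 [(8, 37.6), (11, 38.6), (9, 38.9), (9, 38.1)]
top b2 [(9, 37.9), (8, 37.3), (10, 38.2), (8, 37.5)]
top b1 [(8, 32.8), (11, 32.5), (9, 32.8), (9, 32.6)]
top b2 [(11, 32.3), (9, 32.6), (11, 32.8), (9, 33.1)]
```

All pieces dropped 5 to 6 mm, so beyond flush. Put the burnisher back.

```bash
python3 -m crank '[[-0.4,0.2,0,0,0,0],[-0.5,0.2,0,0,0,0],[-0.19,0.05,0,0,0,0],[0,0,0,0,0,0],[0,0,0,0,0,0]]'
python3 -m crank '[[0,0,0.4,0,0,0],[0,0,0.7,0,0,0],[0,0,0.7,0,0,0],[0,0,0.5,0,0,0],[0,0,0.3,0,0,0],[0,0,0.2,0,0,0],[0,0,0.2,0,0,0],[0,0,0,0,0,0]]'
python3 -c "
from h import *
print(yaw(),go([436.9,-367.2,113]))"
```

```text
time_s: 30.3
eef_pos: [436.8, -367.1, 209.6]
orientation: [0.788, 0.616, 0.0, -0.0]
ft_force: [-0.2, 0.9, -1.3]
opening: 0.249
gripper_force: 68.8
time_s: 31.1
eef_pos: [436.7, -367.5, 119.3]
orientation: [0.788, 0.616, 0.0, -0.0]
ft_force: [-0.8, -0.1, -0.6]
opening: 0.25
gripper_force: 68.8
-0.24390192075754294 [0.00991116 0.00313497 0.20865304]
```

```bash
python3 -m crank '[[0,0,0.1,0,0,0],[0,0,0.06,0,0,0],[0,0,0,0,0,0],[0,0,0,0,0,0]]'; python3 -m crank '[[0,0,0.04,0,0,0],[0,0,0,0,0,0],[0,0,0,0,0,0]]'
```

```text
time_s: 31.5
eef_pos: [436.9, -367.7, 115.1]
orientation: [0.788, 0.616, 0.0, 0.0]
ft_force: [-0.2, 1.1, -1.1]
opening: 0.252
gripper_force: 68.8
time_s: 31.8
eef_pos: [436.8, -367.6, 113.7]
orientation: [0.788, 0.616, 0.0, 0.0]
ft_force: [0.9, -0.3, -1.2]
opening: 0.248
gripper_force: 68.8
```

```bash
python3 -m crank '[[0,0,0.04,0,0,0],[0,0,0,0,0,0],[0,0,0,0,0,0]]'; python3 -m crank '[[0,0,0.02,0,0,0],[0,0,0,0,0,0],[0,0,0,0,0,0]]'
```

```text
time_s: 32.1
eef_pos: [436.9, -367.7, 112.9]
orientation: [0.788, 0.616, 0.0, 0.0]
ft_force: [-0.8, 2.0, 3.7]
opening: 0.249
gripper_force: 69.1
time_s: 32.4
eef_pos: [436.9, -367.8, 112.9]
orientation: [0.788, 0.616, -0.0, 0.0]
ft_force: [-2.7, 3.3, 8.6]
opening: 0.247
gripper_force: 70.3
```

```bash
python3 -m crank '[[0,0,0,0,0,0],[0,0,0,0,0,0],[0,0,0,0,0,0],[0,0,0,0,0,0]]' 0.45
python3 -m crank '[[0,0,-0.3,0,0,0],[0,0,-0.8,0,0,0],[0,0,-1,0,0,0],[0,0,-1,0,0,0],[0,0,-0.6,0,0,0],[0,0,0,0,0,0],[0,0,0,0,0,0]]' 0
python3 -c "
from h import *
print(yaw(),go([471.5,-2,130]))"
```

```text
time_s: 32.8
eef_pos: [436.8, -367.7, 111.7]
orientation: [0.788, 0.616, -0.0, -0.0]
ft_force: [0.4, 0.5, 0.4]
opening: 0.55
gripper_force: 0.0
time_s: 33.5
eef_pos: [436.7, -367.5, 222.6]
orientation: [0.788, 0.616, -0.0, -0.0]
ft_force: [0.1, -0.1, -1.3]
opening: 0.999
gripper_force: 0.0
-0.24393397920085186 [12.10198215 -1.81622547  3.08889694]
```

```bash
python3 -m crank '[[0.5,0,0,0,0,0],[1,-0.15,0,0,0,0],[1,-0.15,0,0,0,0],[1,-0.15,0,0,0,0],[1,-0.15,0,0,0,0],[1,-0.15,0,0,0,0],[1,-0.15,0,0,0,0],[1,-0.15,0,0,0,0]]'
python3 -m crank '[[1,-0.15,0,0,0,0],[1,-0.15,0,0,0,0],[1,-0.15,0,0,0,0],[1,-0.2,0,0,0,0],[0.6,-0.2,0.4,0,0,0],[0,0,0.6,0,0,0],[0,0,0,0,0,0],[0,0,0,0,0,0]]'
python3 - <<'E'
from meas import *
print(yaw(),go([471.5,-2,60]))
p,d,W,(H,S,V)=masks("scene",0)
z=np.load("pics/scene0.npz")
cv2.imwrite("pics/c1.png",np.hstack([cv2.resize(p[90:230,90:290,::-1],(570,400),interpolation=cv2.INTER_CUBIC),cv2.resize(p[140:200,240:275,::-1],(230,400),interpolation=cv2.INTER_CUBIC)]))
E
```

```text
time_s: 34.3
eef_pos: [460.0, -139.3, 221.9]
orientation: [0.788, 0.616, -0.0, -0.001]
ft_force: [0.2, 0.1, 0.1]
opening: 0.998
gripper_force: 0.0
time_s: 35.1
eef_pos: [468.8, -1.3, 192.7]
orientation: [0.788, 0.616, -0.0, -0.0]
ft_force: [-0.3, -0.8, 0.0]
opening: 0.998
gripper_force: 0.0
-0.24375465036283134 [-1.64573049e-03  9.82843205e-02  4.42456080e+00]
```

View pics/c1.png

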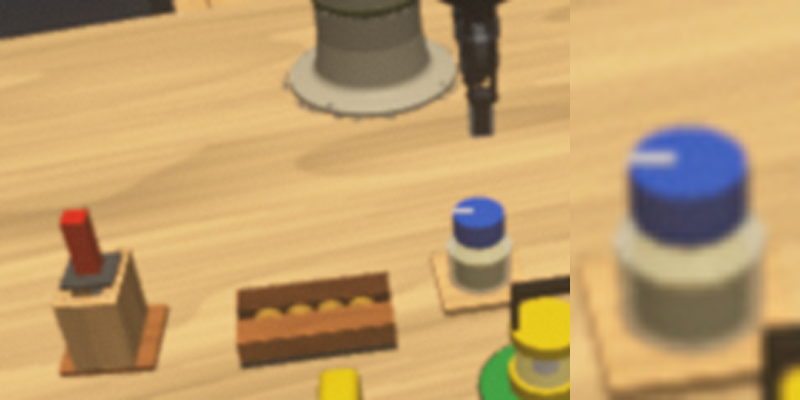

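Burnisher is back upright in the rest at (85,240); the gripper is above the blue cap at (478,220). Descend and grip the cap.

```bash
python3 -m crank '[[0,0.1,0.5,0,0,0],[0,0,0.8,0,0,0],[0,0,0.8,0,0,0],[0,0,0.8,0,0,0],[0,0,0.7,0,0,0],[0,0,0.5,0,0,0],[0,0,0.3,0,0,0],[0,0,0,0,0,0]]'
python3 -m crank '[[0,0,0,0,0,0],[0,0,0,0,0,0],[0,0,0,0,0,0],[0,0,0,0,0,0],[0,0,0,0,0,0],[0,0,0,0,0,0]]' 1 25
```

```text
time_s: 35.95
eef_pos: [471.9, -2.5, 60.6]
orientation: [0.788, 0.616, -0.0, -0.0]
ft_force: [-0.6, -0.4, -0.0]
opening: 0.998
gripper_force: 0.0
time_s: 36.55
eef_pos: [469.3, -1.5, 61.2]
orientation: [0.788, 0.616, -0.002, -0.003]
ft_force: [-17.5, 2.5, 12.4]
opening: 0.602
gripper_force: 26.8
```

```bash
python3 -m crank '[[0,-0.07,-0.05,0,0,0],[0,0,0,0,0,0],[0,0,0,0,0,0]]'
```

```text
time_s: 36.85
eef_pos: [469.0, -1.5, 61.7]
orientation: [0.788, 0.616, -0.001, -0.001]
ft_force: [-1.5, 1.3, -16.2]
opening: 0.599
gripper_force: 33.5
```

```bash
python3 -m crank '[[0,-0.01,0.03,0,0,0],[0,0,0,0,0,0.04],[0,0,0,0,0,0.07],[0,0,0,0,0,0.07],[0,0,0,0,0,0.07],[0,0,0,0,0,0.07],[0,0,0,0,0,0]]'; python3 -c "
from h import *
s=arm.read_state();print(yaw(),s['ft_torque'],s['joint_pos'])"
```

```text
time_s: 37.55
eef_pos: [469.8, -1.8, 61.6]
orientation: [0.917, 0.4, -0.0, -0.0]
ft_force: [-1.5, 0.5, -9.0]
opening: 0.598
gripper_force: 34.1
-0.7477483067793729 [ 0.19653256  0.38193748 -0.06314654] [-2.54083066e-01  4.14057961e-01  1.85780095e+00  6.01963378e-06
  8.69747522e-01  4.93661358e-01]
```

```bash
python3 -m crank '[[0,0,0.02,0,0,0.08],[0,0,0,0,0,0.08],[0,0,0,0,0,0.08],[0,0,0,0,0,0.08],[0,0,0,0,0,0.08],[0,0,0,0,0,0.08],[0,0,0,0,0,0]]'; python3 -c "
from h import *
s=arm.read_state();print(yaw(),s['ft_torque'])"
python3 -m crank '[[0,0,0,0,0,0.03],[0,0,0,0,0,0.03],[0,0,0,0,0,0.03],[0,0,0,0,0,0]]'; python3 -c "
from h import *
s=arm.read_state();print(yaw(),s['ft_torque'])"
```

```text
time_s: 38.25
eef_pos: [470.4, -2.9, 61.6]
orientation: [0.999, 0.035, 0.001, 0.001]
ft_force: [-2.3, -6.5, -5.1]
opening: 0.598
gripper_force: 34.5
-1.500651774376807 [-0.78895126  0.43034374 -0.00558056]
time_s: 38.65
eef_pos: [471.2, -3.1, 61.6]
orientation: [0.999, -0.033, 0.002, 0.002]
ft_force: [1.4, -7.4, -9.0]
opening: 0.599
gripper_force: 34.1
-1.637379351749958 [-0.95314925 -0.32312229  0.85539747]
```

Torque jumped to 0.86 N m after 1.39 rad, so the cap is at its stop. Release and check everything.

```bash
python3 -m crank '[[0,0,0,0,0,0],[0,0,0,0,0,0],[0,0,0,0,0,0],[0,0,0,0,0,0],[0,0,0,0,0,0]]' 0
python3 -m crank '[[0,0,-0.4,0,0,0],[0,0,-1,0,0,0],[0,0,-1,0,0,0],[0,0,-1,0,0,0],[0,0,-1,0,0,0],[0,0,-1,0,0,0],[0,0,0,0,0,0]]'
python3 -m crank '[[0,-1,0,0,0,0],[0,-1,0,0,0,0],[0,-1,0,0,0,0],[0,-1,0,0,0,0],[0,-1,0,0,0,0],[0,-1,0,0,0,0],[0,-1,0,0,0,0],[0,-1,0,0,0,0]]'
python3 - <<'E'
from meas import *
print(arm.read_state()["eef_pos"])
a,_=arm.capture("top");b,_=arm.capture("scene")
f=lambda t,w,h:cv2.resize(t[:,:,::-1],(w,h),interpolation=cv2.INTER_CUBIC)
cv2.imwrite("pics/f1.png",np.vstack([np.hstack([f(a[200:260,220:280],250,250),f(b[140:200,240:275],146,250),f(b[80:240,200:400],312,250)]),f(a[150:270,150:410],708,327)]))
E
```

```text
time_s: 39.15
eef_pos: [469.9, -1.8, 61.1]
orientation: [0.999, -0.035, 0.0, 0.0]
ft_force: [0.1, 0.3, -0.3]
opening: 1.0
gripper_force: 0.0
time_s: 39.85
eef_pos: [471.1, -2.0, 227.4]
orientation: [0.999, -0.035, 0.004, 0.001]
ft_force: [-0.7, 1.0, -0.5]
opening: 1.0
gripper_force: 0.0
time_s: 40.65
eef_pos: [486.5, 238.9, 222.9]
orientation: [0.999, -0.035, -0.0, 0.0]
ft_force: [1.2, -0.0, -0.3]
opening: 0.996
gripper_force: 0.0
[486.45654041 238.85762508 222.85535521]
```

View pics/f1.png

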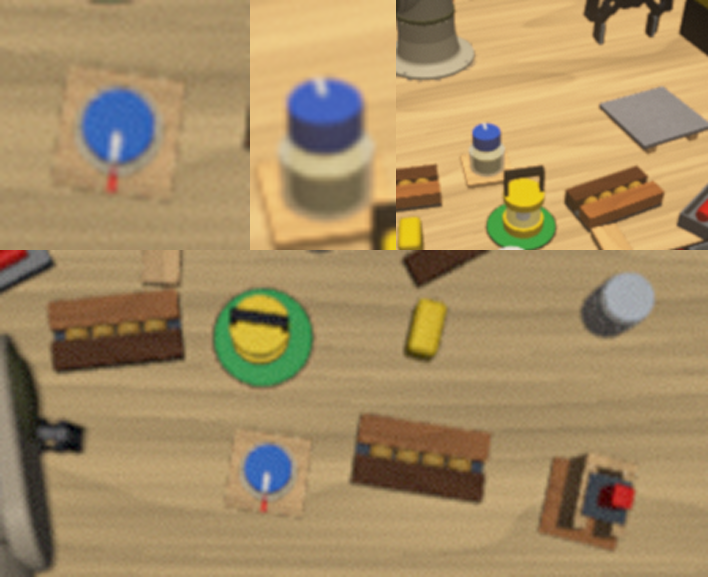

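The cap's white mark (114,145) lines up with the red mark (112,182), the lamp stands in the middle of the mat, and the burnisher is in its rest. Handing in.

```bash
python3 -c "
from bench import arm
print(arm.close_job())"
```

```text
the job is handed in; nothing more can be done
None
```

I handed the job in at about 41 s on the robot's clock: lamp upright on the mat, all eight brass pieces on the two boards pressed past flush, burnisher back upright in its rest, and jar cap screwed to its stop; the hand-in returned no verdict.

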